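# Lay out the cassettes for embedding, rush case first

### The job

Lay out the embedding round: set each of the four closed rectangular tissue cassettes on the cooling block whose top has its own colour, label side up, flat, centred and lengthwise along the block. The red one is the rush case: it must be lying on its block before any other cassette is set on its own. Set the cassettes down rather than dropping them, and leave the opened-out empty red cassette and the round green capsule where they are.

Things in the scene. Friction and masses are not known exactly. Their poses are not given: they have to be found in the camera images.
- cassette_red: closed large red plastic tissue cassette, a loose flat rectangular box 52 x 36 x 12 mm, about 30 g, rows of small dark slots and a white strip across one end on its top. Origin: centre of its underside; x along its 52 mm length (white strip at +x), y across its 36 mm width, z up. Starts flat on the table, label up, at any yaw up to 1.2 rad either way.
- cassette_yellow: closed large yellow plastic tissue cassette, a loose flat rectangular box 52 x 36 x 12 mm, about 30 g, rows of small dark slots and a white strip across one end on its top. Origin: centre of its underside; x along its 52 mm length (white strip at +x), y across its 36 mm width, z up. Starts flat on the table, label up, at any yaw up to 1.2 rad either way.
- cassette_green: closed large green plastic tissue cassette, a loose flat rectangular box 52 x 36 x 12 mm, about 30 g, rows of small dark slots and a white strip across one end on its top. Origin: centre of its underside; x along its 52 mm length (white strip at +x), y across its 36 mm width, z up. Starts flat on the table, label up, at any yaw up to 1.2 rad either way.
- cassette_blue: closed large blue plastic tissue cassette, a loose flat rectangular box 52 x 36 x 12 mm, about 30 g, rows of small dark slots and a white strip across one end on its top. Origin: centre of its underside; x along its 52 mm length (white strip at +x), y across its 36 mm width, z up. Starts flat on the table, label up, at any yaw up to 1.2 rad either way.
- block_red: fixed cooling block with a red top: aluminium base 84 x 66 x 12 mm carrying a red flat top panel 74 x 56 mm, whose upper face is 15 mm above the table. Origin: centre of the underside, on the table; x along the 84 mm length, y along the 66 mm width, z up. No rim: a cassette lies on the flat panel.
- block_yellow: fixed cooling block with a yellow top: aluminium base 84 x 66 x 12 mm carrying a yellow flat top panel 74 x 56 mm, whose upper face is 15 mm above the table. Origin: centre of the underside, on the table; x along the 84 mm length, y along the 66 mm width, z up. No rim: a cassette lies on the flat panel.
- block_green: fixed cooling block with a green top: aluminium base 84 x 66 x 12 mm carrying a green flat top panel 74 x 56 mm, whose upper face is 15 mm above the table. Origin: centre of the underside, on the table; x along the 84 mm length, y along the 66 mm width, z up. No rim: a cassette lies on the flat panel.
- block_blue: fixed cooling block with a blue top: aluminium base 84 x 66 x 12 mm carrying a blue flat top panel 74 x 56 mm, whose upper face is 15 mm above the table. Origin: centre of the underside, on the table; x along the 84 mm length, y along the 66 mm width, z up. No rim: a cassette lies on the flat panel.
- open_cassette: bystander: empty red cassette lying unfolded, shell and lid side by side, 52 x 74 mm and 9 mm high, loose. Origin: centre of its underside; x along 52 mm, y along 74 mm. To be left alone. Also about, not listed: two loose steel base moulds, 54 x 36 x 12 mm, among these things.
- capsule: bystander: round green biopsy capsule, a disc 42 mm across and 12 mm high with small dark holes on top, loose. Origin: centre of its underside. To be left alone. Everything within 0.7 m in front of the robot is at most 35 mm high, and neighbouring things' centres are at least 0.10 m apart.

How it is judged (in metres and radians):
On the way, in this order (a step that is already met when the one before it is completed fails the run):
1. the red cassette lies released on the red block while no other cassette lies on its block yet (horizontal distance between cassette_red and block_red below 0.012 m and angle between the x axis of cassette_red and the x axis of block_red, either way round below 0.26 rad and angle between cassette_red's own z axis and vertical below 0.08 rad and z of cassette_red in the frame of block_red between 0.011 and 0.018 m and contact force between the fingers and cassette_red below 0.1 N and linear speed of cassette_red below 0.03 m/s and horizontal distance between cassette_yellow and block_yellow above 0.04 m and horizontal distance between cassette_green and block_green above 0.04 m and horizontal distance between cassette_blue and block_blue above 0.04 m), for 0.2 s.
2. all four cassettes lie on the blocks of their colours (horizontal distance between cassette_red and block_red below 0.012 m and angle between the x axis of cassette_red and the x axis of block_red, either way round below 0.26 rad and angle between each of cassette_red, cassette_yellow, cassette_green, cassette_blue's own z axis and vertical below 0.08 rad and z of cassette_red in the frame of block_red between 0.011 and 0.018 m and contact force between the fingers and cassette_red below 0.1 N and linear speed of each of cassette_red, cassette_yellow, cassette_green, cassette_blue below 0.03 m/s and horizontal distance between cassette_yellow and block_yellow below 0.012 m and angle between the x axis of cassette_yellow and the x axis of block_yellow, either way round below 0.26 rad and z of cassette_yellow in the frame of block_yellow between 0.011 and 0.018 m and contact force between the fingers and cassette_yellow below 0.1 N and horizontal distance between cassette_green and block_green below 0.012 m and angle between the x axis of cassette_green and the x axis of block_green, either way round below 0.26 rad and z of cassette_green in the frame of block_green between 0.011 and 0.018 m and contact force between the fingers and cassette_green below 0.1 N and horizontal distance between cassette_blue and block_blue below 0.012 m and angle between the x axis of cassette_blue and the x axis of block_blue, either way round below 0.26 rad and z of cassette_blue in the frame of block_blue between 0.011 and 0.018 m and contact force between the fingers and cassette_blue below 0.1 N), for 0.2 s.
At the end, for the whole second after the job is handed in: Each closed cassette lies flat, label up, on the block of its colour (underside at the panel's height, tilt under 0.08 rad), its centre within 12 mm of the block's centre and its length within 0.26 rad (15 degrees) of the block's length, either way round, released and at rest (all of step 2); the robot touches nothing.
It fails at once if the empty open red cassette is displaced by more than 15 mm (distance of open_cassette from where it was at the start of the episode above 0.015 m).
It fails at once if the round green capsule is displaced by more than 15 mm (distance of capsule from where it was at the start of the episode above 0.015 m).
It fails at once if a cassette is dropped or thrown (faster than 0.8 m/s while the fingers do not touch it) ((linear speed of cassette_red above 0.8 m/s and contact force between the fingers and cassette_red below 0.05 N) or (linear speed of cassette_yellow above 0.8 m/s and contact force between the fingers and cassette_yellow below 0.05 N) or (linear speed of cassette_green above 0.8 m/s and contact force between the fingers and cassette_green below 0.05 N) or (linear speed of cassette_blue above 0.8 m/s and contact force between the fingers and cassette_blue below 0.05 N)).
It also fails if it takes over 112 s, if anything falls off the work surface, if the arm or the gripper's body presses on something with over 40 N, if the wrist force passes 120 N, or if a joint passes its speed limit or range.

### The arm

A 6-joint arm with a two-finger parallel gripper is mounted at the origin on the work surface. World frame = base frame: x ahead of the robot, y to its left, z up, the work surface at z = 0. Lengths are in mm, angles in rad, forces in N, time in s.
With the tool pointing down it reaches from about 250 to 850 mm from the base axis. Payload 12.5 kg.
Tool frame: the origin (TCP) lies on the mounting face of the last link; the fingertips stand 186 mm ahead of it and the grasp point (between the pads) lies 167 mm ahead of it; x points along the fingers, z is the direction in which the jaws open and shut, and the axes are right-handed (so a half turn about x gives the same grasp; the last joint's range is limited). The gripper opens to 93 mm and grips with 3 to 60 N. Pads are 15 mm wide; open, the fingers measure 128 mm over their backs; the gripper's body (75 mm by 188 mm) begins 65 mm behind the grasp point.
Start: joints at [-1.358, 0.351, 1.652, -0, 1.139, -0.085], TCP at [161.4, -525.772, 404.733] pointing down, gripper open.
Joint ranges: [-2.75, 2.75], [-0.79, 2.1], [0.01, 2.65], [-1.57, 4.71], [0.07, 3.14], [-2.87, 2.87]. Speed limits (rad/s): [2.22, 2.22, 2.79, 3.14, 3.14, 3.14].

### API

Orientations are given as a rotation vector (axis times angle).
In Python, from bench import robot gives the robot as it stands.
- The arm moves only by the shell command python3 -m crank 'ROWS' [OPENING]. ROWS is JSON, a list of rows, each a list of 4 numbers: the shift along the tool's x, y, z as a fraction of full scale, then the turn about the tool's x as a fraction of full scale. In form: [[dx, dy, dz, spin], ...]. A call has 1 to 10 rows; each row shifts and turns the pose as measured when the row begins, along the tool's axes as they then stand; what a row does not reach is not made up. Full scale, the value 1, is 25 mm for a shift and 0.1 rad for a turn. A row lasts 1/10 s, in which the tool goes at most 50 mm and 8.59 degrees, less where a joint would pass 70% of its speed; a pose out of reach is approached as far as the arm can. A call with a number of a shift or a turn outside -1 to 1 is refused whole. A call with a gripper value outside its range is refused whole. OPENING is the opening, from 0 (shut) to 1 (fully open), set as the call begins (- or left out, the last holds). The fingers move at their own pace and stop on an object; the grip force is fixed at half the most. Time passes only in rows, so rows that do not move let the fingers close. It gives the time, the measured TCP pose, the force and the opening at its end, in the units of the state.
- robot.read_state(): the state, without advancing time (a new reading comes with each control period).
- robot.snapshot(name): name is "scene" or "side" or "wrist"; returns a dict with "pixels" (400x640x3 uint8, red, green, blue), "fx", "fy", "cx", "cy" (pixels), "R" (3x3) and "t" (3): a world point X has camera coordinates R X + t. Camera axes: x right, y down, z forward; pixel columns grow to the right and rows downward; lengths in mm; the calibration is good to about 2 mm. A picture is of the moment at which its call begins. There is no depth.
- robot.hand_in(): hands the job in, once; it reports no verdict.
The state is a dict: "time_s": time; "joint_pos": joint angles; "qd": joint speeds; "tau": joint torques, N m; "tool_pos": TCP position; "eef_rot": TCP orientation; "ft_force": force on the tool from outside, world axes, zero at the start; "wrist_torque": the same for the moment, N m; "gripper_width": opening from 0.0 (shut) to 1.0 (fully open).
Only numpy, scipy, OpenCV 4.12 (cv2) and the standard library are available. Lean on these libraries where they do the work, as an engineer would, in place of code of your own. Each camera call takes 0.05 s, during which the arm holds its last target.

## Working session

There is one attempt and no reset: what is moved stays moved. The work goes in short steps, Python scripts to look and compute and a shell command to move; the robot and the scene stay as the last step left them, time stands still between calls to the robot, and variables do not carry over. Pictures are saved under pics/ and viewed, and the job is handed in when it is done.

```bash
ls; mkdir -p pics
python3 - <<'E'
from bench import robot
import cv2,json
print(robot.read_state())
for n in("scene","side","wrist"):
    s=robot.snapshot(n); cv2.imwrite(f"pics/{n}0.png",s["pixels"][:,:,::-1]); print(n,s["fx"],s["cx"],s["cy"],s["R"],s["t"])
E
```

```text
pics
{'time_s': 0.0, 'joint_pos': array([-1.35759499e+00,  3.51265311e-01,  1.65239061e+00, -9.78914112e-06,
        1.13910045e+00, -8.45741929e-02]), 'qd': array([ 0.00057362,  0.00092239,  0.00038733, -0.00085108,  0.00010364,
       -0.00096105]), 'tau': array([-5.75981085e-04, -4.97328258e+01, -2.85260707e+01,  6.99336687e-02,
        2.56791164e-02, -1.03756386e-04]), 'tool_pos': array([ 161.37984572, -525.67169868,  404.19810472]), 'eef_rot': array([ 0.98785441,  1.33638356, -0.98658946]), 'ft_force': array([ 0.8990909 , -0.96120032, -0.62682101]), 'wrist_torque': array([ 0.00451324,  0.06175195, -0.02730266]), 'gripper_width': 0.9983963618496701}
scene 397.5484427563028 324.0580353726773 199.727715897081 [[ 0.65832107  0.75256164  0.01625876]
 [ 0.48454352 -0.40713867 -0.77424523]
 [-0.57604769  0.51758003 -0.63267683]] [-336.99407566 -221.41447189 1281.15060011]
side 510.5975266954961 323.725069233051 200.65133727347296 [[-0.93490124 -0.35457847  0.01528988]
 [-0.21432701  0.52971911 -0.82064706]
 [ 0.28288443 -0.77050099 -0.5712308 ]] [ 485.2000769   141.03648789 1073.65306892]
wrist 316.21449542712594 317.3235028868894 198.05492271353904 [[ 0.29355283 -0.95594155 -0.00157486]
 [-0.92570485 -0.28467798  0.24905619]
 [-0.23853149 -0.0716533  -0.96848776]] [-549.0251529   -29.91510452  391.21071175]
```

View pics/scene0.png

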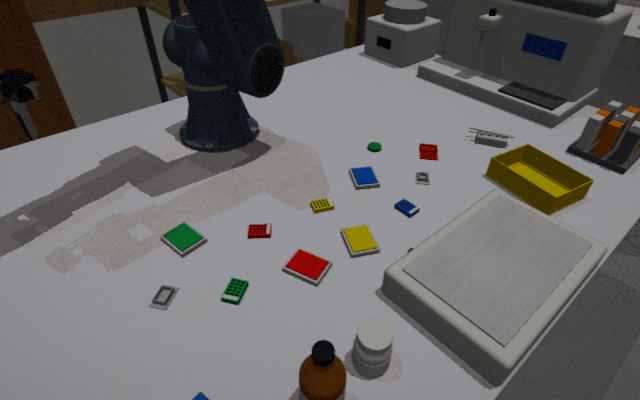

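View pics/side0.png

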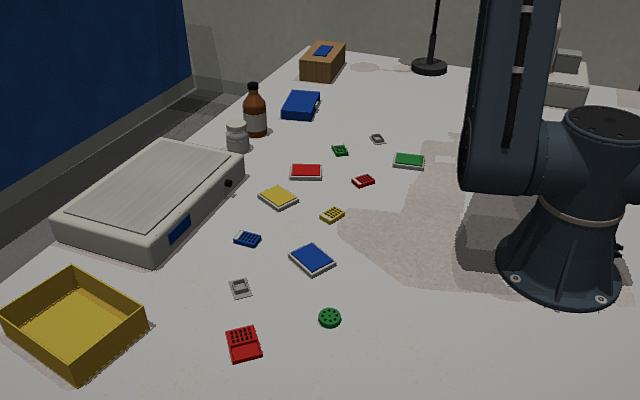

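View pics/wrist0.png

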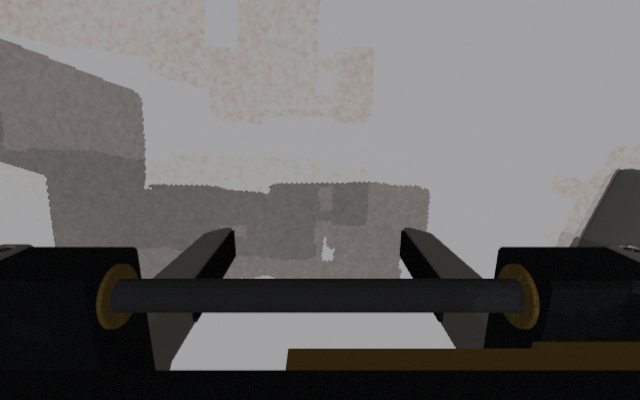

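Run:
```python
import cv2
a=cv2.imread("pics/scene0.png"); b=cv2.imread("pics/side0.png")
cv2.imwrite("pics/c1.png",cv2.resize(a[140:310,140:340],None,fx=4,fy=3.5,interpolation=cv2.INTER_CUBIC)[:600])
cv2.imwrite("pics/c2.png",cv2.resize(a[130:280,270:450],None,fx=4,fy=4,interpolation=cv2.INTER_CUBIC))
cv2.imwrite("pics/c3.png",cv2.resize(b[120:270,230:430],None,fx=4,fy=4,interpolation=cv2.INTER_CUBIC))
```

```text
(no output)
```

View pics/c2.png

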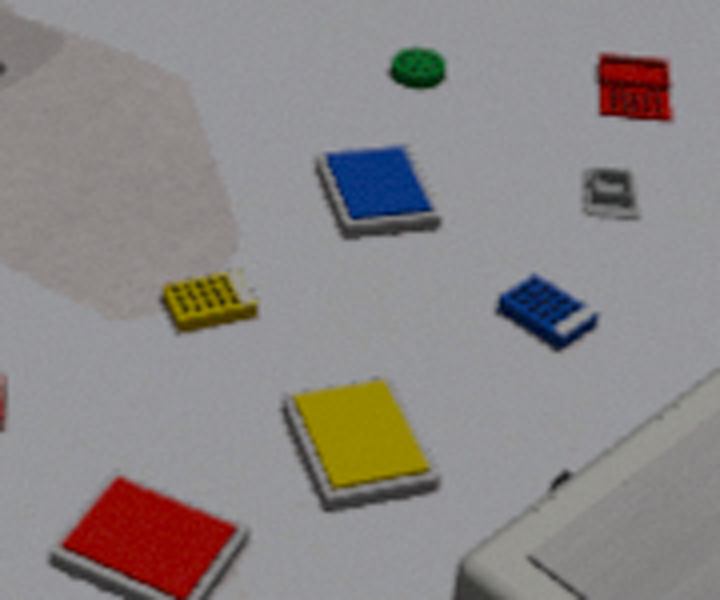

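View pics/c3.png

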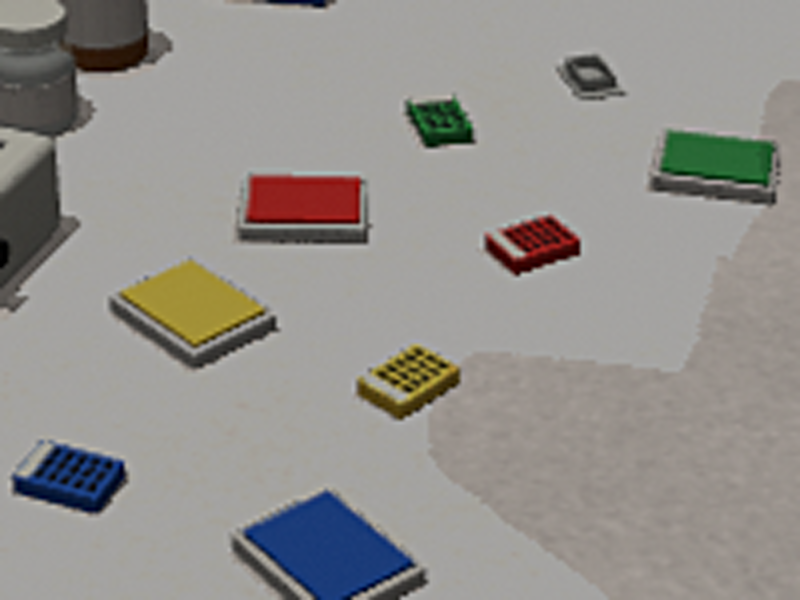

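View pics/c1.png

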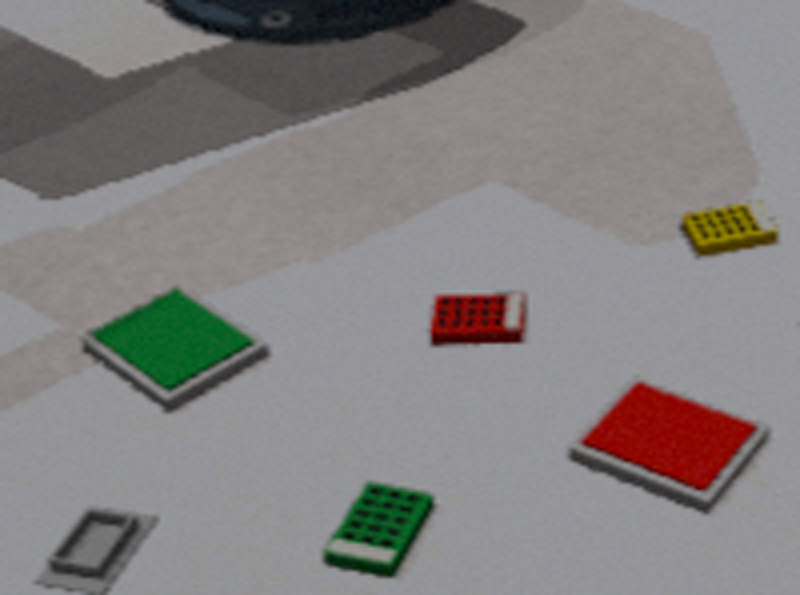

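```bash
cat > h.py <<'E'
import cv2,numpy as np
from scipy.optimize import minimize
HUE={'red':(0,8),'yellow':(22,34),'green':(50,80),'blue':(105,125)}
def blobs(s,col,smin=110,vmin=40,amin=40):
    hsv=cv2.cvtColor(s["pixels"],cv2.COLOR_RGB2HSV).astype(int)
    lo,hi=HUE[col];h=hsv[...,0]
    m=((h>=lo)&(h<=hi))|((col=='red')&(h>172))
    m=(m&(hsv[...,1]>smin)&(hsv[...,2]>vmin)).astype(np.uint8)
    m=cv2.morphologyEx(m,cv2.MORPH_CLOSE,np.ones((3,3)))
    n,l,st,c=cv2.connectedComponentsWithStats(m)
    return [(l==i,c[i],st[i,4]) for i in range(1,n) if st[i,4]>amin]
def proj(s,P):
    c=P@np.array(s["R"]).T+np.array(s["t"]); return np.c_[s["fx"]*c[:,0]/c[:,2]+s["cx"],s["fy"]*c[:,1]/c[:,2]+s["cy"]]
def ray(s,u,v,z):
    R=np.array(s["R"]);t=np.array(s["t"]);d=R.T@np.array([(u-s["cx"])/s["fx"],(v-s["cy"])/s["fy"],1]);o=-R.T@t
    return o+d*(z-o[2])/d[2]
def box(x,y,yaw,z0,z1,L,W):
    c,n=np.cos(yaw),np.sin(yaw)
    return np.array([[x+c*a*L/2-n*b*W/2,y+n*a*L/2+c*b*W/2,z] for z in(z0,z1) for a in(-1,1) for b in(-1,1)])
K=8
def raster(pts,x0,y0,w,h):
    im=np.zeros((h*K,w*K),np.uint8)
    hull=cv2.convexHull(pts.astype(np.float32))[:,0]
    cv2.fillConvexPoly(im,np.round((hull+0.5-[x0,y0])*K*16).astype(np.int32),255,shift=4)
    return cv2.resize(im,(w,h),interpolation=cv2.INTER_AREA)/255.
def fit(views,L,W,h,z0,free_z=True):
    """views: list (snapshot,mask)"""
    data=[]
    for s,m in views:
        pts=np.argwhere(m)[:,::-1].astype(np.int32)
        hull=cv2.convexHull(pts); x0,y0=pts.min(0)-5; w,hh=pts.max(0)-pts.min(0)+11
        im=np.zeros((hh,w),np.uint8); cv2.fillConvexPoly(im,hull-[x0,y0],1)
        data.append((s,im.astype(float),x0,y0,w,hh))
    def cost(p):
        P=box(p[0],p[1],p[2]/30,p[3] if free_z else z0,(p[3] if free_z else z0)+h,L,W)
        return sum(np.abs(raster(proj(s,P),x0,y0,w,hh)-im).sum()/im.sum() for s,im,x0,y0,w,hh in data)
    c=np.mean([ray(s,*np.argwhere(m)[:,::-1].mean(0),z0+h) for s,m in views],0)
    best=None
    for yaw in np.arange(0,np.pi,np.pi/8):
        p0=np.array([c[0],c[1],yaw*30,z0])
        r=minimize(cost,p0,method='Nelder-Mead',options=dict(initial_simplex=np.array([p0]+[p0+6*e for e in np.eye(4)]),maxiter=250,xatol=.05,fatol=1e-4))
        if best is None or r.fun<best.fun: best=r
    p=best.x; return p[0],p[1],(p[2]/30+np.pi/2)%np.pi-np.pi/2,p[3],best.fun/len(views)
E
python3 - <<'E'
from h import *
from bench import robot
S={n:robot.snapshot(n) for n in("scene","side")}
for c in HUE:
  for n in S:
    for m,cc,a in blobs(S[n],c): print(c,n,cc.round(),a,ray(S[n],*cc,12).round())
E
```

```text
red scene [428. 152.] 255 [521. 403.  12.]
red scene [258. 231.] 270 [ 478. -172.   12.]
red scene [307. 264.] 746 [ 629. -150.   12.]
red side [306. 170.] 335 [ 628. -150.   12.]
red side [363. 181.] 212 [ 469. -155.   12.]
red side [243. 344.] 1029 [506. 425.  12.]
yellow scene [159.   7.] 219 [-1530.   464.    12.]
yellow scene [282.   1.] 58 [-1202.  1136.    12.]
yellow scene [176.  84.] 206 [-410.   46.   12.]
yellow scene [538. 178.] 4376 [799. 527.  12.]
yellow scene [321. 205.] 222 [503.  -2.  12.]
yellow scene [360. 238.] 603 [646. -11.  12.]
yellow side [278. 195.] 409 [644. -11.  12.]
yellow side [332. 215.] 265 [493.  14.  12.]
yellow side [ 74. 323.] 10878 [810. 495.  12.]
green scene [374. 147.] 97 [398. 301.  12.]
green scene [183. 236.] 592 [ 385. -310.   12.]
green scene [235. 290.] 370 [ 589. -299.   12.]
green side [340. 150.] 101 [ 579. -287.   12.]
green side [409. 159.] 270 [ 384. -309.   12.]
green side [329. 317.] 332 [390. 313.  12.]
blue scene [544.  46.] 778 [ 290. 1623.   12.]
blue scene [364. 175.] 336 [482. 171.  12.]
blue scene [405. 207.] 214 [642. 153.  12.]
blue scene [200. 397.] 65 [ 732. -449.   12.]
blue side [80. 71.] 25242 [1681. -484.   12.]
blue side [323.  50.] 142 [  929. -1068.    12.]
blue side [299. 105.] 895 [ 804. -522.   12.]
blue side [179. 229.] 301 [791. 194.  12.]
blue side [248. 239.] 277 [633. 168.  12.]
blue side [312. 257.] 641 [482. 170.  12.]
```

```bash
cat > m.py <<'E'
from h import *
from bench import robot
import sys
A={'block_red':(629,-150),'block_yellow':(645,-11),'block_green':(385,-310),'block_blue':(482,170),'cassette_red':(473,-165),'cassette_yellow':(498,5),'cassette_green':(584,-293),'cassette_blue':(637,160)}
S={n:robot.snapshot(n) for n in("scene","side")}
def near(s,col,xy):
    return min(((np.hypot(*(ray(s,*cc,12)[:2]-xy)),m) for m,cc,a in blobs(s,col)),key=lambda t:t[0])
for k,xy in A.items():
    v=[(s,near(s,k.split('_')[1],np.array(xy))[1]) for s in S.values()]
    d=(74,56,3,12) if 'block' in k else (52,36,12,0)
    for w in (v,v[:1],v[1:]):
        r=fit(w,*d,free_z=len(w)>1); print(k,np.round(r,3))
E
python3 m.py
```

```text
block_red [ 6.27921e+02 -1.49720e+02  3.83000e-01  1.12880e+01  3.20000e-02]
block_red [ 6.28405e+02 -1.50165e+02  3.46000e-01  1.40580e+01  4.20000e-02]
block_red [ 6.27492e+02 -1.48607e+02  3.85000e-01  5.81100e+00  1.00000e-02]
block_yellow [ 6.44743e+02 -1.09480e+01 -4.59000e-01  1.13840e+01  5.40000e-02]
block_yellow [ 6.45259e+02 -1.11990e+01 -4.44000e-01  2.46950e+01  5.00000e-02]
block_yellow [ 6.44174e+02 -1.02310e+01 -4.63000e-01  1.17120e+01  5.40000e-02]
block_green [ 3.84395e+02 -3.09822e+02  1.52000e-01  1.07210e+01  6.10000e-02]
block_green [ 3.85635e+02 -3.10266e+02  1.44000e-01 -2.67100e+00  4.40000e-02]
block_green [ 3.84291e+02 -3.07589e+02  1.79000e-01  2.97500e+00  7.80000e-02]
block_blue [ 4.82115e+02  1.70263e+02 -5.35000e-01  1.14190e+01  4.90000e-02]
block_blue [ 4.82610e+02  1.69688e+02 -5.28000e-01 -9.89000e-01  5.80000e-02]
block_blue [ 4.8172e+02  1.7079e+02 -5.4000e-01  1.5272e+01  3.9000e-02]
cassette_red [ 4.72485e+02 -1.65540e+02  9.25000e-01 -8.41000e-01  1.19000e-01]
cassette_red [ 4.73205e+02 -1.65993e+02  9.27000e-01 -1.92740e+01  1.40000e-01]
cassette_red [ 4.72111e+02 -1.64344e+02  9.28000e-01  1.05570e+01  1.02000e-01]
cassette_yellow [ 4.96313e+02  5.23100e+00  1.18900e+00 -7.83000e-01  1.17000e-01]
cassette_yellow [ 4.96647e+02  4.94200e+00  1.15800e+00 -4.03000e-01  1.47000e-01]
cassette_yellow [4.96008e+02 6.22000e+00 1.19500e+00 8.48000e-01 8.40000e-02]
cassette_green [ 5.84057e+02 -2.98897e+02 -1.00500e+00 -1.37100e+00  2.43000e-01]
cassette_green [ 5.85154e+02 -2.99381e+02 -9.51000e-01  2.28130e+01  9.30000e-02]
cassette_green [ 5.85059e+02 -3.00388e+02 -1.04100e+00 -5.86800e+00  3.71000e-01]
cassette_blue [ 6.39757e+02  1.59911e+02  2.00000e-03 -1.13000e-01  1.38000e-01]
cassette_blue [ 6.39907e+02  1.60075e+02 -1.30000e-02  2.58570e+01  1.19000e-01]
cassette_blue [6.39926e+02 1.59733e+02 2.20000e-02 1.19580e+01 1.54000e-01]
```

```bash
cat > p.py <<'E'
# usage: p.py x y tipz cassette_yaw  -> remaining move; jaws across cassette (jaw axis = yaw+90deg)
import sys,numpy as np
from scipy.spatial.transform import Rotation as Ro
from bench import robot
s=robot.read_state(); R=Ro.from_rotvec(s["eef_rot"]).as_matrix(); p=np.array(s["tool_pos"])
tip=p+186*R[:,0]
psi=np.arctan2(R[1,2],R[0,2])
print("t",round(float(s["time_s"]),2),"q",np.round(s["joint_pos"],2),"tip",tip.round(1),"xaxis",R[:,0].round(3),"jaw",round(psi,3),"F",np.round(s["ft_force"],1),"w",round(float(s["gripper_width"]),3))
if len(sys.argv)>4:
    x,y,z,yaw=map(float,sys.argv[1:5])
    d=(yaw+np.pi/2-psi+np.pi/2)%np.pi-np.pi/2   # dpsi world
    if len(sys.argv)>5: d+=np.pi*float(sys.argv[5])
    sp=-d  # tool x is down
    n=int(np.ceil(max(abs(d)/0.1,1e-6)))
    e=np.array([x,y,z])-tip
    print("world delta",e.round(1),"spin units total",round(sp/0.1,2),"j6 approx after", "?")
    print("in tool axes now (units of 25mm):",(R.T@e/25).round(3))
    Rn=R@Ro.from_rotvec([sp,0,0]).as_matrix()
    print("in tool axes after the spin:",(Rn.T@e/25).round(3))
E
python3 p.py 472.5 -165.5 80 0.925
```

```text
t 0.35 q [-1.36  0.35  1.65 -0.    1.14 -0.08] tip [ 161.4 -525.7  218.6] xaxis [-0.  0. -1.] jaw -1.273 F [-0.2 -0.4 -0.1] w 1.0
world delta [ 311.1  360.2 -138.6] spin units total -6.27 j6 approx after ?
in tool axes now (units of 25mm): [  5.547  16.124 -10.121]
in tool axes after the spin: [ 5.547 18.995  1.268]
```

```bash
python3 -m crank '[[0.3,0,0,-0.9],[0.3,0,0,-0.9],[0.3,0,0,-0.9],[0.3,0,0,-0.9],[0.3,0,0,-0.9],[0.3,0,0,-0.9],[0.3,0,0,-0.9]]' 0.65; python3 p.py 472.5 -165.5 80 0.925
```

```text
time_s: 1.05
tool_pos: [161.5, -525.9, 351.1]
eef_rot: [0.484, 1.515, -0.486]
ft_force: [-0.2, 0.4, -0.1]
gripper_width: 0.651
t 1.05 q [-1.36  0.41  1.71  0.    1.02 -0.74] tip [ 161.5 -526.2  165.1] xaxis [ 0.    -0.002 -1.   ] jaw -0.62 F [-0.2  0.4 -0.1] w 0.651
world delta [311.  360.7 -85.1] spin units total 0.26 j6 approx after ?
in tool axes now (units of 25mm): [ 3.385 18.974  1.742]
in tool axes after the spin: [ 3.385 19.013  1.245]
```

```bash
python3 -m crank '[[0.1,1,0.07,0.26],[0.1,1,0.07,0],[0.1,1,0.07,0],[0.1,1,0.07,0],[0.1,1,0.07,0],[0.1,1,0.07,0],[0.1,1,0.07,0],[0.1,1,0.07,0],[0.1,1,0.07,0],[0.1,1,0.07,0]]'; python3 -m crank '[[0.1,1,0.07,0],[0.1,1,0.07,0],[0.1,1,0.07,0],[0.1,1,0.07,0],[0.1,1,0.07,0],[0.1,1,0.07,0],[0.1,1,0.07,0]]'; python3 p.py 472.5 -165.5 80 0.925
```

```text
time_s: 2.05
tool_pos: [329.1, -330.5, 324.1]
eef_rot: [0.505, 1.51, -0.508]
ft_force: [-0.2, 0.1, 0.1]
gripper_width: 0.65
time_s: 2.75
tool_pos: [448.9, -192.3, 306.3]
eef_rot: [0.505, 1.508, -0.509]
ft_force: [-0.9, 0.1, -0.0]
gripper_width: 0.657
t 2.75 q [-0.5   0.38  1.9  -0.    0.86  0.15] tip [ 449.3 -192.9  120.3] xaxis [ 0.002 -0.003 -1.   ] jaw -0.647 F [-0.9  0.1 -0. ] w 0.657
world delta [ 23.2  27.4 -40.3] spin units total -0.02 j6 approx after ?
in tool axes now (units of 25mm): [1.61  1.438 0.075]
in tool axes after the spin: [1.61  1.438 0.077]
```

```bash
python3 -m crank '[[0.5,0.7,0.04,0],[0.5,0.7,0.03,0],[0.3,0,0,0],[0,0,0,0],[0,0,0,0]]'; python3 p.py 472.5 -165.5 3 0.925
python3 - <<'E'
from bench import robot
import cv2
s=robot.snapshot("wrist"); cv2.imwrite("pics/w1.png",s["pixels"][:,:,::-1])
E
```

```text
time_s: 3.25
tool_pos: [473.4, -163.1, 272.9]
eef_rot: [0.502, 1.508, -0.506]
ft_force: [-0.4, -0.3, 0.0]
gripper_width: 0.647
t 3.25 q [-0.42  0.45  1.89 -0.    0.8   0.22] tip [ 474.  -163.7   86.9] xaxis [ 0.003 -0.004 -1.   ] jaw -0.644 F [-0.4 -0.3  0. ] w 0.647
world delta [ -1.5  -1.8 -83.9] spin units total 0.02 j6 approx after ?
in tool axes now (units of 25mm): [ 3.355 -0.088 -0.019]
in tool axes after the spin: [ 3.355 -0.088 -0.019]
```

View pics/w1.png

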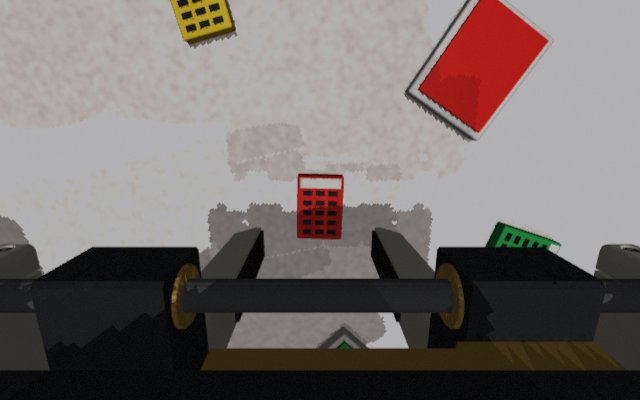

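```bash
python3 -m crank '[[0.7,-0.05,-0.02,0],[0.8,-0.04,0,0],[0.8,0,0,0],[0.5,0,0,0],[0.3,0,0,0],[0.2,0,0,0],[0,0,0,0]]'; python3 p.py 472.5 -165.5 3 0.925
```

```text
time_s: 4.0
tool_pos: [471.5, -168.9, 191.5]
eef_rot: [0.504, 1.499, -0.51]
ft_force: [0.8, 0.2, 0.1]
gripper_width: 0.649
t 4.0 q [-0.44  0.6   1.92 -0.    0.61  0.22] tip [ 473.3 -170.2    5.5] xaxis [ 0.009 -0.007 -1.   ] jaw -0.649 F [0.8 0.2 0.1] w 0.649
world delta [-0.8  4.7 -2.5] spin units total -0.03 j6 approx after ?
in tool axes now (units of 25mm): [ 0.1    0.132 -0.14 ]
in tool axes after the spin: [ 0.1    0.132 -0.139]
```

```bash
python3 -m crank '[[0.1,0.13,-0.14,0],[0,0,0,0]]'; python3 p.py 472.5 -165.5 3 0.925;python3 -m crank '[[0,0,0,0],[0,0,0,0],[0,0,0,0],[0,0,0,0]]' 0.2;  python3 p.py 472.5 -165.5 3 0.925
```

```text
time_s: 4.2
tool_pos: [470.9, -164.1, 189.7]
eef_rot: [0.504, 1.498, -0.51]
ft_force: [0.2, -0.3, -0.0]
gripper_width: 0.648
t 4.2 q [-0.43  0.6   1.92 -0.    0.61  0.22] tip [ 472.9 -165.5    3.7] xaxis [ 0.01  -0.007 -1.   ] jaw -0.649 F [ 0.2 -0.3 -0. ] w 0.648
world delta [-0.4 -0.  -0.7] spin units total -0.03 j6 approx after ?
in tool axes now (units of 25mm): [ 0.028 -0.01  -0.012]
in tool axes after the spin: [ 0.028 -0.01  -0.013]
time_s: 4.6
tool_pos: [471.3, -163.9, 190.7]
eef_rot: [0.504, 1.496, -0.51]
ft_force: [0.2, 0.3, -0.3]
gripper_width: 0.388
t 4.6 q [-0.43  0.6   1.92 -0.    0.61  0.22] tip [ 473.6 -165.4    4.7] xaxis [ 0.012 -0.008 -1.   ] jaw -0.648 F [ 0.2  0.3 -0.3] w 0.388
world delta [-1.1 -0.1 -1.7] spin units total -0.03 j6 approx after ?
in tool axes now (units of 25mm): [ 0.069 -0.029 -0.034]
in tool axes after the spin: [ 0.069 -0.028 -0.034]
```

```bash
python3 -m crank '[[-0.5,0,0,0],[-0.7,0,0,0],[-0.7,0,0,0],[-0.3,0,0,0],[0,0,0,0]]'; python3 p.py 628 -149.8 50 0.375
```

```text
time_s: 5.1
tool_pos: [470.5, -163.5, 250.1]
eef_rot: [0.504, 1.496, -0.51]
ft_force: [-0.1, -0.0, -1.6]
gripper_width: 0.382
t 5.1 q [-0.43  0.48  1.91 -0.    0.73  0.22] tip [ 472.8 -165.1   64.1] xaxis [ 0.012 -0.008 -1.   ] jaw -0.649 F [-0.1 -0.  -1.6] w 0.382
world delta [155.2  15.3 -14.1] spin units total 5.47 j6 approx after ?
in tool axes now (units of 25mm): [0.634 4.236 4.569]
in tool axes after the spin: [0.634 5.994 1.699]
```

```bash
python3 -m crank '[[0,0,0,0.92],[0,0,0,0.92],[0,0,0,0.92],[0,0,0,0.92],[0,0,0,0.92],[0,0,0,0.87]]'; python3 p.py 628 -149.8 50 0.375;  python3 -m crank '[[0,0.8,0.22,0],[0,0.9,0.28,0],[0,0.9,0.28,0],[0,0.9,0.28,0],[0,0.9,0.28,0],[0,0.7,0.2,0],[0,0.3,0.1,0],[0,0,0,0]]'; python3 p.py 628 -149.8 25 0.375
```

```text
time_s: 5.7
tool_pos: [469.8, -163.3, 248.1]
eef_rot: [0.942, 1.344, -0.942]
ft_force: [0.3, -0.4, -0.0]
gripper_width: 0.383
t 5.7 q [-0.43  0.49  1.91 -0.    0.73  0.79] tip [ 471.6 -164.6   62.1] xaxis [ 0.01  -0.007 -1.   ] jaw -1.216 F [ 0.3 -0.4 -0. ] w 0.383
world delta [156.4  14.8 -12.1] spin units total -0.2 j6 approx after ?
in tool axes now (units of 25mm): [0.542 6.068 1.616]
in tool axes after the spin: [0.542 6.035 1.736]
time_s: 6.5
tool_pos: [613.9, -154.4, 243.6]
eef_rot: [0.945, 1.351, -0.948]
ft_force: [-0.1, -0.2, 0.0]
gripper_width: 0.381
t 6.5 q [-0.32  0.69  1.54 -0.    0.91  0.9 ] tip [ 614.3 -155.2   57.6] xaxis [ 0.002 -0.004 -1.   ] jaw -1.22 F [-0.1 -0.2  0. ] w 0.381
world delta [ 13.7   5.4 -32.6] spin units total -0.24 j6 approx after ?
in tool axes now (units of 25mm): [ 1.304  0.587 -0.021]
in tool axes after the spin: [ 1.304  0.587 -0.006]
```

```bash
python3 -m crank '[[0.4,0.5,0,-0.24],[0.4,0.1,0,0],[0.4,0,0,0],[0,0,0,0]]'; python3 p.py 628 -149.8 19.5 0.375
```

```text
time_s: 6.9
tool_pos: [625.5, -149.7, 210.8]
eef_rot: [0.927, 1.362, -0.933]
ft_force: [-0.8, 0.9, 0.6]
gripper_width: 0.382
t 6.9 q [-0.31  0.75  1.52 -0.    0.87  0.89] tip [ 625.3 -150.3   24.8] xaxis [-0.001 -0.003 -1.   ] jaw -1.197 F [-0.8  0.9  0.6] w 0.382
world delta [ 2.7  0.5 -5.3] spin units total -0.01 j6 approx after ?
in tool axes now (units of 25mm): [0.213 0.11  0.02 ]
in tool axes after the spin: [0.213 0.11  0.02 ]
```

```bash
python3 -m crank '[[0.1,0.11,0.02,0],[0.08,0,0,0],[0,0,0,0],[0,0,0,0]]'; python3 p.py 628 -149.8 19.5 0.375
python3 - <<'E'
from bench import robot
import cv2
s=robot.snapshot("scene"); cv2.imwrite("pics/s2.png",cv2.resize(s["pixels"][190:300,240:380,::-1],None,fx=5,fy=5,interpolation=cv2.INTER_CUBIC))
E
```

```text
time_s: 7.3
tool_pos: [627.6, -149.7, 206.5]
eef_rot: [0.928, 1.362, -0.934]
ft_force: [0.8, 0.0, -0.9]
gripper_width: 0.38
t 7.3 q [-0.31  0.76  1.51 -0.    0.87  0.9 ] tip [ 627.3 -150.3   20.5] xaxis [-0.002 -0.003 -1.   ] jaw -1.199 F [ 0.8  0.  -0.9] w 0.38
world delta [ 0.7  0.5 -1. ] spin units total -0.03 j6 approx after ?
in tool axes now (units of 25mm): [ 0.038  0.033 -0.011]
in tool axes after the spin: [ 0.038  0.033 -0.01 ]
```

View pics/s2.png

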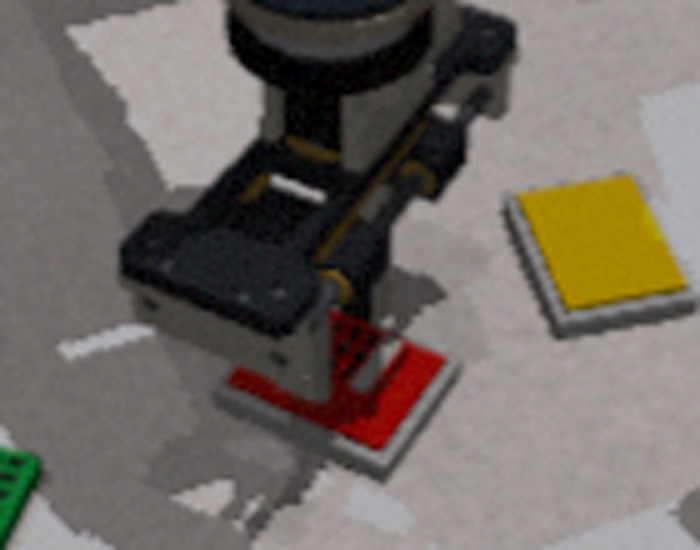

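The red cassette is held over the red panel, aligned and about 1 mm above it or touching. I lower it a little more and watch the force.

```bash
python3 -m crank '[[0.06,0.02,0,0],[0,0,0,0]]'; python3 p.py 628 -149.8 19.5 0.375;  python3 -m crank '[[0,0,0,0],[0,0,0,0],[0,0,0,0]]' 0.55; python3 -m crank '[[-0.4,0,0,0],[-0.8,0,0,0],[-0.8,0,0,0],[-0.5,0,0,0]]';python3 p.py 496.3 5.2 60 1.19
```

```text
time_s: 7.55
tool_pos: [628.2, -149.6, 206.1]
eef_rot: [0.927, 1.361, -0.934]
ft_force: [0.1, 0.8, -0.2]
gripper_width: 0.38
t 7.55 q [-0.31  0.76  1.51 -0.01  0.87  0.9 ] tip [ 628.  -150.3   20.1] xaxis [-0.001 -0.004 -1.   ] jaw -1.198 F [ 0.1  0.8 -0.2] w 0.38
world delta [ 0.   0.5 -0.6] spin units total -0.03 j6 approx after ?
in tool axes now (units of 25mm): [ 0.025  0.009 -0.019]
in tool axes after the spin: [ 0.025  0.009 -0.019]
time_s: 7.85
tool_pos: [628.3, -149.6, 206.3]
eef_rot: [0.928, 1.361, -0.933]
ft_force: [-0.6, 0.7, -0.2]
gripper_width: 0.542
time_s: 8.25
tool_pos: [628.0, -149.2, 270.5]
eef_rot: [0.927, 1.364, -0.935]
ft_force: [-0.0, 1.9, -0.1]
gripper_width: 0.55
t 8.25 q [-0.3   0.67  1.49 -0.    0.98  0.9 ] tip [ 627.3 -149.8   84.5] xaxis [-0.004 -0.003 -1.   ] jaw -1.199 F [-0.   1.9 -0.1] w 0.55
world delta [-131.   155.   -24.5] spin units total -8.18 j6 approx after ?
in tool axes now (units of 25mm): [ 0.981 -2.623 -7.681]
in tool axes after the spin: [ 0.981  3.811 -7.166]
```

```bash
python3 -m crank '[[0,0,0,-0.9],[0,0,0,-0.9],[0,0,0,-0.9],[0,0,0,-0.9],[0,0,0,-0.9],[0,0,0,-0.9],[0,0,0,-0.9],[0,0,0,-0.9],[0,0,0,-0.9]]' 0.65
python3 - <<'E'
from bench import robot
import cv2
s=robot.snapshot("side"); cv2.imwrite("pics/s3.png",cv2.resize(s["pixels"][130:230,250:390,::-1],None,fx=5,fy=5,interpolation=cv2.INTER_CUBIC))
E
python3 p.py 496.3 5.2 60 1.19
```

```text
time_s: 9.15
tool_pos: [628.5, -149.3, 277.4]
eef_rot: [0.277, 1.549, -0.284]
ft_force: [-0.5, -0.5, -1.1]
gripper_width: 0.65
t 9.2 q [-0.3   0.66  1.49 -0.    0.99  0.05] tip [ 629.  -150.2   91.5] xaxis [ 0.003 -0.005 -1.   ] jaw -0.352 F [ 0.8 -0.9 -0.1] w 0.654
world delta [-132.7  155.4  -31.5] spin units total 0.29 j6 approx after ?
in tool axes now (units of 25mm): [ 1.215  4.009 -7.131]
in tool axes after the spin: [ 1.215  3.801 -7.244]
```

View pics/s3.png

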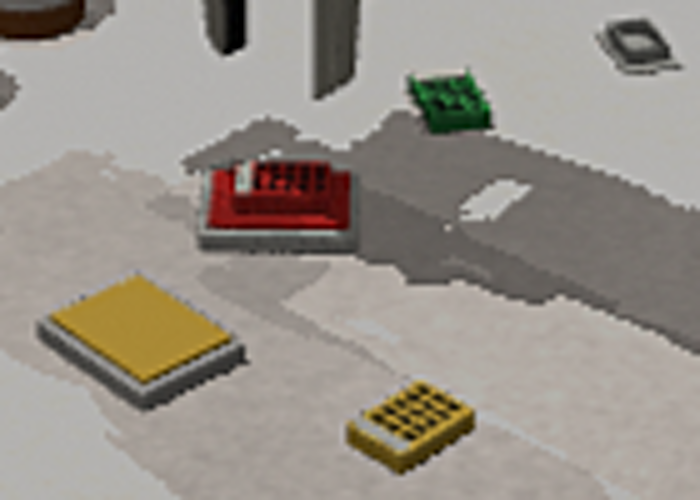

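```bash
python3 -m crank '[[0.1,0.48,-0.9,0.29],[0.1,0.48,-0.9,0],[0.1,0.48,-0.9,0],[0.1,0.48,-0.9,0],[0.1,0.48,-0.9,0],[0.1,0.48,-0.9,0],[0.1,0.48,-0.9,0],[0.1,0.4,-0.8,0],[0,0,0,0]]'; python3 p.py 496.3 5.2 3 1.19
```

```text
time_s: 10.1
tool_pos: [494.2, 9.1, 258.1]
eef_rot: [0.31, 1.54, -0.318]
ft_force: [0.1, -0.4, 0.2]
gripper_width: 0.65
t 10.1 q [-0.07  0.47  1.91 -0.01  0.76  0.33] tip [495.4   8.   72.1] xaxis [ 0.007 -0.006 -1.   ] jaw -0.401 F [ 0.1 -0.4  0.2] w 0.65
world delta [  0.9  -2.8 -69.1] spin units total -0.2 j6 approx after ?
in tool axes now (units of 25mm): [ 2.764 -0.083  0.053]
in tool axes after the spin: [ 2.764 -0.084  0.051]
```

```bash
python3 -m crank '[[0.6,-0.08,0.05,-0.2],[0.8,0,0,0],[0.7,0,0,0],[0.3,0,0,0],[0,0,0,0]]'; python3 p.py 496.3 5.2 4 1.19
```

```text
time_s: 10.6
tool_pos: [498.4, 4.5, 198.8]
eef_rot: [0.299, 1.535, -0.305]
ft_force: [-0.0, 0.9, 0.3]
gripper_width: 0.652
t 10.6 q [-0.08  0.58  1.92 -0.01  0.62  0.31] tip [500.9   3.2  12.8] xaxis [ 0.013 -0.007 -1.   ] jaw -0.386 F [-0.   0.9  0.3] w 0.652
world delta [-4.6  2.  -8.8] spin units total -0.05 j6 approx after ?
in tool axes now (units of 25mm): [ 0.351  0.004 -0.206]
in tool axes after the spin: [ 0.351  0.005 -0.206]
```

```bash
python3 -m crank '[[0.3,0,-0.2,-0.05],[0,0,0,0]]'; python3 p.py 496.3 5.2 4 1.19;python3 -m crank '[[0,0,0,0],[0,0,0,0],[0,0,0,0],[0,0,0,0]]' 0.2;  python3 p.py 496.3 5.2 4 1.19
```

```text
time_s: 10.8
tool_pos: [494.2, 6.0, 191.7]
eef_rot: [0.296, 1.534, -0.302]
ft_force: [0.2, 0.0, -0.5]
gripper_width: 0.65
t 10.8 q [-0.08  0.59  1.94 -0.01  0.6   0.31] tip [497.    4.7   5.7] xaxis [ 0.015 -0.007 -1.   ] jaw -0.382 F [ 0.2  0.  -0.5] w 0.65
world delta [-0.7  0.5 -1.7] spin units total -0.01 j6 approx after ?
in tool axes now (units of 25mm): [ 0.069  0.008 -0.034]
in tool axes after the spin: [ 0.069  0.008 -0.034]
time_s: 11.2
tool_pos: [494.7, 6.0, 193.1]
eef_rot: [0.296, 1.532, -0.302]
ft_force: [0.3, -0.3, -1.4]
gripper_width: 0.381
t 11.2 q [-0.08  0.59  1.94 -0.01  0.6   0.31] tip [497.9   4.7   7.1] xaxis [ 0.017 -0.007 -1.   ] jaw -0.382 F [ 0.3 -0.3 -1.4] w 0.381
world delta [-1.6  0.5 -3.1] spin units total -0.01 j6 approx after ?
in tool axes now (units of 25mm): [ 0.125 -0.004 -0.07 ]
in tool axes after the spin: [ 0.125 -0.004 -0.07 ]
```

```bash
python3 -m crank '[[-0.4,0,0,0],[-0.7,0,0,0],[-0.7,0,0,0],[-0.3,0,0,0],[0,0,0,0]]'; python3 p.py 644.7 -10.9 50 -0.457
```

```text
time_s: 11.7
tool_pos: [493.7, 6.5, 249.6]
eef_rot: [0.296, 1.531, -0.301]
ft_force: [-0.0, -0.1, -1.2]
gripper_width: 0.383
t 11.7 q [-0.08  0.48  1.92 -0.01  0.72  0.31] tip [497.    5.1  63.6] xaxis [ 0.018 -0.007 -1.   ] jaw -0.382 F [-0.  -0.1 -1.2] w 0.383
world delta [147.7 -16.  -13.6] spin units total -14.95 j6 approx after ?
in tool axes now (units of 25mm): [0.653 1.605 5.709]
in tool axes after the spin: [ 0.653 -5.572  2.03 ]
```

```bash
python3 -m crank '[[0,0,0,-0.6],[0,0,0,-0.96],[0,0,0,-0.96],[0,0,0,-0.96],[0,0,0,-0.96],[0,0,0,-0.96],[0,0,0,-0.96],[0,0,0,-0.96],[0,0,0,-0.96],[0,0,0,-0.96]]';python3 -m crank '[[0,0,0,-0.96],[0,0,0,-0.96],[0,0,0,-0.96],[0,0,0,-0.96],[0,0,0,-0.96],[0,0,0,-0.4]]'; python3 p.py 644.7 -10.9 50 -0.457
```

```text
time_s: 12.7
tool_pos: [492.3, 6.5, 245.0]
eef_rot: [-0.46, 1.514, 0.445]
ft_force: [0.2, -0.2, -0.4]
gripper_width: 0.382
time_s: 13.3
tool_pos: [491.3, 6.6, 241.6]
eef_rot: [-0.88, 1.386, 0.865]
ft_force: [-0.1, 0.8, 0.3]
gripper_width: 0.383
t 13.3 q [-0.08  0.49  1.93 -0.01  0.72 -1.2 ] tip [492.5   5.4  55.6] xaxis [ 0.007 -0.006 -1.   ] jaw 1.122 F [-0.1  0.8  0.3] w 0.383
world delta [152.2 -16.3  -5.6] spin units total 0.09 j6 approx after ?
in tool axes now (units of 25mm): [ 0.268 -5.766  2.052]
in tool axes after the spin: [ 0.268 -5.748  2.102]
```

```bash
python3 -m crank '[[0,-0.8,0.29,0.09],[0,-0.95,0.35,0],[0,-0.95,0.35,0],[0,-0.95,0.35,0],[0,-0.95,0.35,0],[0,-0.7,0.25,0],[0,-0.3,0.1,0],[0,0,0,0]]'; python3 p.py 644.7 -10.9 28 -0.457
```

```text
time_s: 14.1
tool_pos: [642.8, -9.6, 236.2]
eef_rot: [-0.871, 1.396, 0.865]
ft_force: [-0.9, -0.3, 0.4]
gripper_width: 0.381
t 14.1 q [-0.09  0.71  1.51 -0.01  0.92 -1.2 ] tip [642.4 -10.6  50.2] xaxis [-0.002 -0.006 -1.   ] jaw 1.115 F [-0.9 -0.3  0.4] w 0.381
world delta [  2.3  -0.3 -22.2] spin units total 0.01 j6 approx after ?
in tool axes now (units of 25mm): [ 0.886 -0.087  0.035]
in tool axes after the spin: [ 0.886 -0.087  0.035]
```

```bash
python3 -m crank '[[0.4,-0.09,0.03,0],[0.4,0,0,0],[0.1,0,0,0],[0,0,0,0]]'; python3 p.py 644.7 -10.9 22 -0.457
```

```text
time_s: 14.5
tool_pos: [642.9, -9.7, 210.3]
eef_rot: [-0.869, 1.399, 0.867]
ft_force: [-0.2, -0.6, 0.5]
gripper_width: 0.385
t 14.5 q [-0.09  0.75  1.52 -0.01  0.88 -1.2 ] tip [641.8 -10.6  24.3] xaxis [-0.006 -0.005 -1.   ] jaw 1.115 F [-0.2 -0.6  0.5] w 0.385
world delta [ 2.9 -0.3 -2.3] spin units total 0.01 j6 approx after ?
in tool axes now (units of 25mm): [ 0.092 -0.111  0.043]
in tool axes after the spin: [ 0.092 -0.111  0.043]
```

```bash
python3 -m crank '[[0.05,-0.11,0.04,0],[0.03,0,0,0],[0,0,0,0]]'; python3 p.py 644.7 -10.9 22 -0.457
python3 - <<'E'
from bench import robot
import cv2
s=robot.snapshot("side"); cv2.imwrite("pics/s4.png",cv2.resize(s["pixels"][130:240,220:360,::-1],None,fx=5,fy=5,interpolation=cv2.INTER_CUBIC))
E
```

```text
time_s: 14.8
tool_pos: [645.9, -10.0, 208.7]
eef_rot: [-0.87, 1.398, 0.867]
ft_force: [-0.3, -0.2, 0.4]
gripper_width: 0.378
t 14.8 q [-0.09  0.76  1.51 -0.01  0.88 -1.2 ] tip [644.9 -11.   22.7] xaxis [-0.005 -0.005 -1.   ] jaw 1.115 F [-0.3 -0.2  0.4] w 0.378
world delta [-0.2  0.1 -0.7] spin units total 0.02 j6 approx after ?
in tool axes now (units of 25mm): [ 0.028  0.01  -0.002]
in tool axes after the spin: [ 0.028  0.01  -0.002]
```

View pics/s4.png

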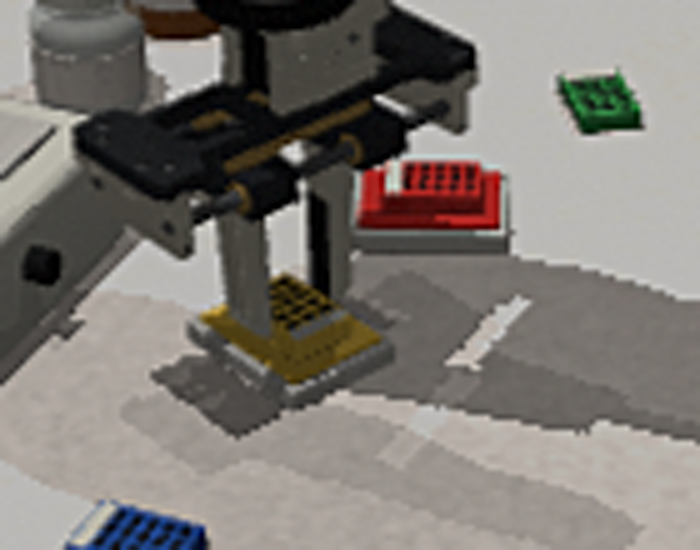

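```bash
python3 -m crank '[[0.05,0,0,0],[0,0,0,0]]'; python3 p.py; python3 -m crank '[[0,0,0,0],[0,0,0,0],[0,0,0,0]]' 0.55; python3 -m crank '[[-0.4,0,0,0],[-0.8,0,0,0],[-0.8,0,0,0],[-0.5,0,0,0]]';python3 p.py 639.8 159.9 75 0.0
```

```text
time_s: 15.05
tool_pos: [646.0, -10.0, 208.7]
eef_rot: [-0.87, 1.398, 0.867]
ft_force: [-0.2, -1.0, -0.7]
gripper_width: 0.386
t 15.05 q [-0.09  0.76  1.51 -0.01  0.88 -1.2 ] tip [645.1 -11.   22.7] xaxis [-0.005 -0.005 -1.   ] jaw 1.115 F [-0.2 -1.  -0.7] w 0.386
time_s: 15.35
tool_pos: [646.0, -10.0, 208.8]
eef_rot: [-0.87, 1.397, 0.866]
ft_force: [-0.4, -0.8, -0.9]
gripper_width: 0.542
time_s: 15.75
tool_pos: [645.9, -9.6, 273.0]
eef_rot: [-0.869, 1.4, 0.868]
ft_force: [-1.0, -0.3, 0.2]
gripper_width: 0.549
t 15.75 q [-0.09  0.67  1.49 -0.01  0.99 -1.2 ] tip [644.5 -10.6  87. ] xaxis [-0.008 -0.005 -1.   ] jaw 1.115 F [-1.  -0.3  0.2] w 0.549
world delta [ -4.7 170.5 -12. ] spin units total -4.55 j6 approx after ?
in tool axes now (units of 25mm): [0.447 3.165 6.046]
in tool axes after the spin: [0.447 0.183 6.822]
```

```bash
python3 -m crank '[[0,0,0,-0.9],[0,0,0,-0.9],[0,0,0,-0.9],[0,0,0,-0.9],[0,0,0,-0.75]]' 0.65; python3 p.py 639.8 159.9 75 0.0;  python3 -m crank '[[0,0.02,0.8,0],[0,0.02,0.95,0],[0,0.02,0.95,0],[0,0.02,0.95,0],[0,0.02,0.95,0],[0,0.02,0.95,0],[0,0.02,0.7,0],[0,0,0.3,0],[0,0,0,0]]'; python3 p.py 639.8 159.9 4 0.0
python3 - <<'E'
from bench import robot
import cv2
s=robot.snapshot("wrist"); cv2.imwrite("pics/w5.png",s["pixels"][:,:,::-1])
E
```

```text
time_s: 16.25
tool_pos: [646.3, -9.6, 278.2]
eef_rot: [-1.209, 1.217, 1.204]
ft_force: [0.9, -0.1, -0.8]
gripper_width: 0.65
t 16.25 q [-0.09  0.66  1.48 -0.01  1.   -1.65] tip [646.  -10.6  92.2] xaxis [-0.002 -0.006 -1.   ] jaw 1.566 F [ 0.9 -0.1 -0.8] w 0.65
world delta [ -6.2 170.5 -17.2] spin units total -0.05 j6 approx after ?
in tool axes now (units of 25mm): [0.649 0.28  6.823]
in tool axes after the spin: [0.649 0.246 6.825]
time_s: 17.15
tool_pos: [643.2, 159.5, 280.5]
eef_rot: [-1.211, 1.215, 1.204]
ft_force: [-1.0, -0.0, -0.0]
gripper_width: 0.652
t 17.15 q [ 0.17  0.69  1.43 -0.01  1.02 -1.39] tip [643.3 158.4  94.5] xaxis [ 0.    -0.006 -1.   ] jaw 1.567 F [-1. -0. -0.] w 0.652
world delta [ -3.5   1.5 -90.5] spin units total -0.04 j6 approx after ?
in tool axes now (units of 25mm): [3.62  0.139 0.08 ]
in tool axes after the spin: [3.62  0.139 0.081]
```

View pics/w5.png

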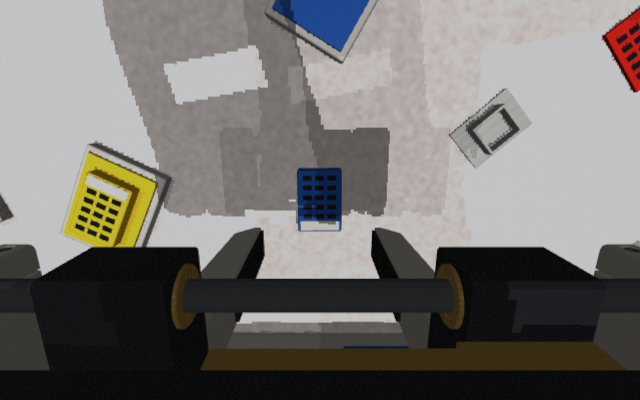

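```bash
python3 -m crank '[[0.6,0.14,0.08,-0.04],[0.9,0,0,0],[0.9,0,0,0],[0.6,0,0,0],[0.3,0,0,0],[0,0,0,0]]'; python3 p.py 639.8 159.9 3.5 0.0
```

```text
time_s: 17.8
tool_pos: [641.1, 155.1, 196.5]
eef_rot: [-1.212, 1.214, 1.201]
ft_force: [0.6, 0.1, 0.1]
gripper_width: 0.651
t 17.8 q [ 0.17  0.8   1.47 -0.01  0.87 -1.39] tip [641.5 154.   10.5] xaxis [ 0.002 -0.006 -1.   ] jaw 1.566 F [0.6 0.1 0.1] w 0.651
world delta [-1.7  5.9 -7. ] spin units total -0.05 j6 approx after ?
in tool axes now (units of 25mm): [0.278 0.072 0.239]
in tool axes after the spin: [0.278 0.071 0.239]
```

```bash
python3 -m crank '[[0.28,0.07,0.24,-0.04],[0.05,0,0,0]]'; python3 p.py 639.8 159.9 3.5 0.0; python3 -m crank '[[0,0,0,0],[0,0,0,0],[0,0,0,0],[0,0,0,0]]' 0.2;  python3 p.py 639.8 159.9 3.5 0.0
```

```text
time_s: 18.0
tool_pos: [639.8, 161.1, 189.0]
eef_rot: [-1.215, 1.211, 1.203]
ft_force: [-0.1, -0.0, -0.9]
gripper_width: 0.651
t 18.0 q [ 0.18  0.81  1.47 -0.01  0.86 -1.39] tip [640.6 160.    3. ] xaxis [ 0.004 -0.006 -1.   ] jaw 1.57 F [-0.1 -0.  -0.9] w 0.651
world delta [-0.8 -0.1  0.5] spin units total -0.01 j6 approx after ?
in tool axes now (units of 25mm): [-0.019  0.033 -0.006]
in tool axes after the spin: [-0.019  0.033 -0.006]
time_s: 18.4
tool_pos: [640.2, 161.7, 190.6]
eef_rot: [-1.216, 1.208, 1.202]
ft_force: [-0.2, 0.3, -0.7]
gripper_width: 0.384
t 18.4 q [ 0.18  0.8   1.47 -0.01  0.86 -1.39] tip [641.4 160.6   4.6] xaxis [ 0.007 -0.006 -1.   ] jaw 1.571 F [-0.2  0.3 -0.7] w 0.384
world delta [-1.6 -0.7 -1.1] spin units total -0.0 j6 approx after ?
in tool axes now (units of 25mm): [ 0.044  0.066 -0.029]
in tool axes after the spin: [ 0.044  0.066 -0.029]
```

```bash
python3 -m crank '[[-0.4,0,0,0],[-0.7,0,0,0],[-0.7,0,0,0],[-0.5,0,0,0],[0,0,0,0]]'; python3 -m crank '[[0,0,0,0.6],[0,0,0,0.96],[0,0,0,0.96],[0,0,0,0.96],[0,0,0,0.96],[0,0,0,0.7]]'; python3 p.py 482.1 170.3 50 -0.535
```

```text
time_s: 18.9
tool_pos: [640.1, 162.0, 254.9]
eef_rot: [-1.217, 1.206, 1.2]
ft_force: [0.4, 0.3, -0.8]
gripper_width: 0.383
time_s: 19.5
tool_pos: [639.6, 161.8, 255.5]
eef_rot: [-0.815, 1.41, 0.8]
ft_force: [-0.7, 0.1, -0.6]
gripper_width: 0.381
t 19.5 q [ 0.18  0.71  1.46 -0.01  0.96 -0.85] tip [641.3 160.9  69.5] xaxis [ 0.009 -0.005 -1.   ] jaw 1.037 F [-0.7  0.1 -0.6] w 0.381
world delta [-159.2    9.4  -19.5] spin units total 0.02 j6 approx after ?
in tool axes now (units of 25mm): [ 0.718  5.683 -2.914]
in tool axes after the spin: [ 0.718  5.678 -2.924]
```

```bash
python3 -m crank '[[0,0.7,-0.36,0],[0,0.9,-0.46,0],[0,0.9,-0.46,0],[0,0.9,-0.46,0],[0,0.9,-0.46,0],[0,0.8,-0.4,0],[0,0.4,-0.2,0],[0,0,0,0]]'; python3 p.py 482.1 170.3 26 -0.535
```

```text
time_s: 20.3
tool_pos: [479.2, 171.5, 252.8]
eef_rot: [-0.812, 1.412, 0.797]
ft_force: [0.1, 0.4, -0.3]
gripper_width: 0.381
t 20.3 q [ 0.25  0.5   1.88 -0.01  0.76 -0.77] tip [480.8 170.5  66.8] xaxis [ 0.008 -0.006 -1.   ] jaw 1.034 F [ 0.1  0.4 -0.3] w 0.381
world delta [  1.3  -0.2 -40.8] spin units total -0.02 j6 approx after ?
in tool axes now (units of 25mm): [ 1.631 -0.033  0.023]
in tool axes after the spin: [ 1.631 -0.034  0.023]
```

```bash
python3 -m crank '[[0.5,-0.03,0.02,0],[0.6,0,0,0],[0.4,0,0,0],[0.1,0,0,0],[0,0,0,0]]'; python3 p.py 482.1 170.3 19.6 -0.535
```

```text
time_s: 20.8
tool_pos: [484.2, 171.1, 209.3]
eef_rot: [-0.811, 1.41, 0.796]
ft_force: [-0.5, 1.4, 0.0]
gripper_width: 0.38
t 20.8 q [ 0.25  0.58  1.88 -0.01  0.67 -0.77] tip [486.2 170.2  23.3] xaxis [ 0.011 -0.005 -1.   ] jaw 1.033 F [-0.5  1.4  0. ] w 0.38
world delta [-4.1  0.1 -3.7] spin units total -0.03 j6 approx after ?
in tool axes now (units of 25mm): [ 0.146  0.145 -0.081]
in tool axes after the spin: [ 0.146  0.145 -0.081]
```

```bash
python3 -m crank '[[0.06,0.14,-0.08,0],[0.05,0,0,0],[0,0,0,0]]'; python3 p.py 482.1 170.3 19.6 -0.535
python3 - <<'E'
from bench import robot
import cv2
s=robot.snapshot("side"); cv2.imwrite("pics/s6.png",cv2.resize(s["pixels"][200:310,250:390,::-1],None,fx=5,fy=5,interpolation=cv2.INTER_CUBIC))
E
```

```text
time_s: 21.1
tool_pos: [480.3, 171.2, 206.7]
eef_rot: [-0.811, 1.409, 0.795]
ft_force: [0.1, -0.0, 0.5]
gripper_width: 0.385
t 21.1 q [ 0.25  0.58  1.89 -0.01  0.66 -0.77] tip [482.5 170.3  20.7] xaxis [ 0.012 -0.005 -1.   ] jaw 1.033 F [ 0.1 -0.   0.5] w 0.385
world delta [-0.4  0.  -1.1] spin units total -0.03 j6 approx after ?
in tool axes now (units of 25mm): [ 0.044  0.015 -0.008]
in tool axes after the spin: [ 0.044  0.015 -0.008]
```

View pics/s6.png

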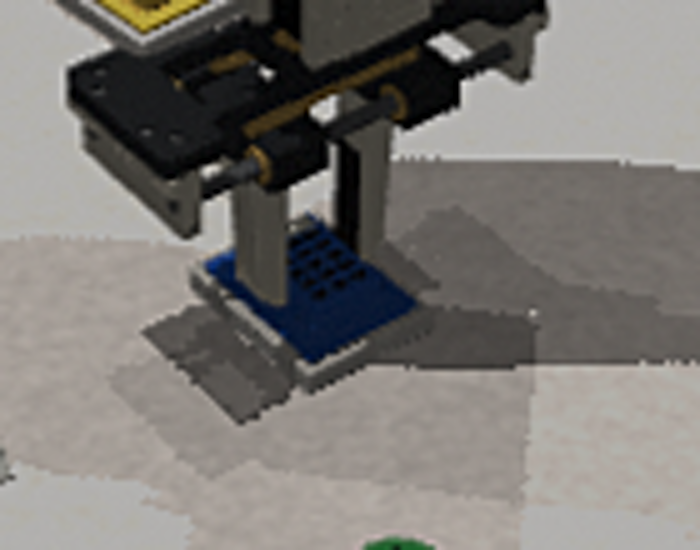

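```bash
python3 -m crank '[[0.05,0,0,0],[0,0,0,0]]'; python3 p.py; python3 -m crank '[[0,0,0,0],[0,0,0,0],[0,0,0,0]]' 0.55; python3 -m crank '[[-0.4,0,0,0],[-0.8,0,0,0],[-0.8,0,0,0],[-0.5,0,0,0]]';python3 p.py 585 -299.5 75 -0.97
```

```text
time_s: 21.35
tool_pos: [480.5, 171.2, 205.9]
eef_rot: [-0.812, 1.408, 0.795]
ft_force: [0.6, -0.1, -1.2]
gripper_width: 0.384
t 21.35 q [ 0.25  0.58  1.89 -0.01  0.66 -0.77] tip [482.8 170.4  19.9] xaxis [ 0.013 -0.004 -1.   ] jaw 1.033 F [ 0.6 -0.1 -1.2] w 0.384
time_s: 21.65
tool_pos: [480.6, 171.3, 206.2]
eef_rot: [-0.812, 1.407, 0.795]
ft_force: [-0.5, -0.5, -0.8]
gripper_width: 0.537
time_s: 22.05
tool_pos: [479.3, 171.5, 271.1]
eef_rot: [-0.811, 1.41, 0.796]
ft_force: [0.6, -0.1, 1.0]
gripper_width: 0.553
t 22.05 q [ 0.25  0.46  1.87 -0.01  0.8  -0.77] tip [481.2 170.5  85.2] xaxis [ 0.01  -0.005 -1.   ] jaw 1.033 F [ 0.6 -0.1  1. ] w 0.553
world delta [ 103.8 -470.   -10.2] spin units total 4.32 j6 approx after ?
in tool axes now (units of 25mm): [  0.545 -13.194 -14.016]
in tool axes after the spin: [  0.545 -17.849  -7.206]
```

```bash
python3 -m crank '[[0,0,0,0.6],[0,0,0,0.9],[0,0,0,0.9],[0,0,0,0.9],[0,0,0,0.8]]' 0.65; python3 -m crank '[[0,-0.6,-0.24,0],[0,-0.9,-0.36,0],[0,-0.9,-0.36,0],[0,-0.9,-0.36,0],[0,-0.9,-0.36,0],[0,-0.9,-0.36,0],[0,-0.9,-0.36,0],[0,-0.9,-0.36,0],[0,-0.9,-0.36,0],[0,-0.9,-0.36,0]]';python3 p.py 585 -299.5 75 -0.97; python3 m.py | awk 'NR%3==1'
```

```text
time_s: 22.55
tool_pos: [479.8, 171.6, 277.5]
eef_rot: [-0.482, 1.502, 0.469]
ft_force: [-0.3, -0.2, -0.6]
gripper_width: 0.652
time_s: 23.55
tool_pos: [533.4, -63.0, 287.4]
eef_rot: [-0.484, 1.496, 0.468]
ft_force: [0.4, -0.4, 0.3]
gripper_width: 0.649
t 23.55 q [-0.2   0.48  1.79  0.    0.85 -0.82] tip [537.8 -63.5 101.4] xaxis [ 0.024 -0.003 -1.   ] jaw 0.61 F [ 0.4 -0.4  0.3] w 0.649
world delta [  47.2 -236.   -26.4] spin units total 0.09 j6 approx after ?
in tool axes now (units of 25mm): [ 1.127 -8.803 -3.878]
in tool axes after the spin: [ 1.127 -8.838 -3.797]
block_red [ 6.28037e+02 -1.49771e+02  3.72000e-01  1.16080e+01  8.10000e-02]
block_yellow [ 6.44673e+02 -1.11680e+01 -4.61000e-01  1.14390e+01  5.60000e-02]
block_green [ 3.84389e+02 -3.09818e+02  1.52000e-01  1.07790e+01  6.10000e-02]
block_blue [ 4.81719e+02  1.70491e+02 -5.32000e-01  1.17210e+01  5.80000e-02]
cassette_red [ 6.31871e+02 -1.49007e+02  1.11000e-01  7.98700e+00  4.11000e-01]
cassette_yellow [ 6.45044e+02 -1.00090e+01 -1.71000e-01  8.03700e+00  3.86000e-01]
cassette_green [ 5.77214e+02 -3.07812e+02  5.74000e-01 -4.74800e+00  8.48000e-01]
cassette_blue [ 4.81919e+02  1.71051e+02 -1.81000e-01  7.62200e+00  3.77000e-01]
```

```bash
python3 -m crank '[[0.1,-0.7,-0.3,0.09],[0.1,-0.95,-0.4,0],[0.1,-0.95,-0.4,0],[0.1,-0.95,-0.4,0],[0.1,-0.95,-0.4,0],[0.1,-0.95,-0.4,0],[0.1,-0.95,-0.4,0],[0.1,-0.95,-0.4,0],[0.1,-0.7,-0.3,0]]'; python3 p.py 585 -299.5 75 -0.97;python3 -m crank '[[0,-0.4,-0.2,0],[0,0,0,0]]'; python3 p.py 585 -299.5 4 -0.97
python3 - <<'E'
from bench import robot
import cv2
s=robot.snapshot("wrist"); cv2.imwrite("pics/w7.png",s["pixels"][:,:,::-1])
E
```

```text
time_s: 24.55
tool_pos: [578.8, -278.5, 271.0]
eef_rot: [-0.478, 1.495, 0.463]
ft_force: [0.5, 0.3, -0.5]
gripper_width: 0.652
t 24.55 q [-0.52  0.66  1.51  0.01  0.95 -1.13] tip [ 583.5 -278.8   85.1] xaxis [ 0.025 -0.002 -1.   ] jaw 0.603 F [ 0.5  0.3 -0.5] w 0.652
world delta [  1.5 -20.7 -10.1] spin units total 0.02 j6 approx after ?
in tool axes now (units of 25mm): [ 0.405 -0.709 -0.429]
in tool axes after the spin: [ 0.405 -0.709 -0.428]
time_s: 24.75
tool_pos: [580.6, -290.5, 271.5]
eef_rot: [-0.477, 1.495, 0.462]
ft_force: [-0.2, -0.5, -0.2]
gripper_width: 0.652
t 24.75 q [-0.54  0.67  1.49  0.01  0.96 -1.15] tip [ 585.3 -290.8   85.5] xaxis [ 0.025 -0.002 -1.   ] jaw 0.602 F [-0.2 -0.5 -0.2] w 0.652
world delta [ -0.3  -8.7 -81.5] spin units total 0.01 j6 approx after ?
in tool axes now (units of 25mm): [ 3.26  -0.23  -0.271]
in tool axes after the spin: [ 3.26  -0.23  -0.271]
```

View pics/w7.png

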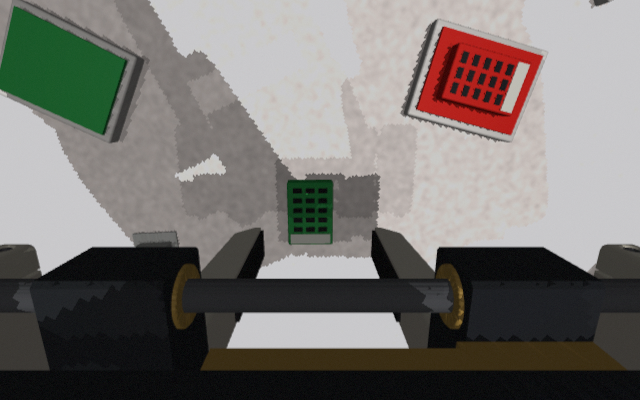

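```bash
python3 -m crank '[[0.5,-0.23,-0.27,0],[0.9,0,0,0],[0.8,0,0,0],[0.5,0,0,0],[0.3,0,0,0],[0,0,0,0]]'; python3 p.py 585 -299.5 3.5 -0.97
```

```text
time_s: 25.4
tool_pos: [579.5, -295.5, 192.2]
eef_rot: [-0.479, 1.495, 0.467]
ft_force: [-0.3, 0.6, -0.3]
gripper_width: 0.649
t 25.4 q [-0.54  0.79  1.51  0.02  0.83 -1.16] tip [ 584.  -295.6    6.2] xaxis [ 0.024 -0.001 -1.   ] jaw 0.606 F [-0.3  0.6 -0.3] w 0.649
world delta [ 1.  -3.9 -2.7] spin units total 0.05 j6 approx after ?
in tool axes now (units of 25mm): [ 0.111 -0.15  -0.059]
in tool axes after the spin: [ 0.111 -0.15  -0.058]
```

```bash
python3 -m crank '[[0.1,-0.15,-0.06,0.05],[0.05,0,0,0]]'; python3 p.py 585 -299.5 3.5 -0.97; python3 -m crank '[[0,0,0,0],[0,0,0,0],[0,0,0,0],[0,0,0,0]]' 0.2;  python3 p.py 585 -299.5 3.5 -0.97;python3 -m crank '[[-0.4,0,0,0],[-0.7,0,0,0],[-0.7,0,0,0],[-0.5,0,0,0],[0,0,0,0]]'; python3 p.py 384.4 -309.8 55 0.152
```

```text
time_s: 25.6
tool_pos: [580.9, -299.7, 189.3]
eef_rot: [-0.476, 1.495, 0.462]
ft_force: [0.5, 0.1, 0.2]
gripper_width: 0.651
t 25.6 q [-0.55  0.79  1.5   0.02  0.83 -1.16] tip [ 585.6 -299.9    3.3] xaxis [ 0.025 -0.001 -1.   ] jaw 0.601 F [0.5 0.1 0.2] w 0.651
world delta [-0.6  0.4  0.2] spin units total -0.0 j6 approx after ?
in tool axes now (units of 25mm): [-0.008  0.029 -0.011]
in tool axes after the spin: [-0.008  0.029 -0.011]
time_s: 26.0
tool_pos: [581.3, -300.1, 190.8]
eef_rot: [-0.477, 1.494, 0.46]
ft_force: [-0.1, -0.5, -0.1]
gripper_width: 0.385
t 26.0 q [-0.55  0.79  1.5   0.02  0.83 -1.16] tip [ 586.4 -300.6    4.9] xaxis [ 0.027 -0.003 -1.   ] jaw 0.6 F [-0.1 -0.5 -0.1] w 0.385
world delta [-1.4  1.1 -1.4] spin units total -0.0 j6 approx after ?
in tool axes now (units of 25mm): [ 0.053  0.066 -0.022]
in tool axes after the spin: [ 0.053  0.066 -0.022]
time_s: 26.5
tool_pos: [579.8, -300.0, 254.9]
eef_rot: [-0.478, 1.492, 0.459]
ft_force: [-0.2, -0.2, -0.4]
gripper_width: 0.379
t 26.5 q [-0.55  0.7   1.48  0.02  0.93 -1.16] tip [ 585.2 -300.6   69. ] xaxis [ 0.029 -0.004 -1.   ] jaw 0.6 F [-0.2 -0.2 -0.4] w 0.379
world delta [-200.8   -9.2  -14. ] spin units total -11.22 j6 approx after ?
in tool axes now (units of 25mm): [ 0.325  4.243 -6.844]
in tool axes after the spin: [0.325 8.008 0.856]
```

```bash
python3 -m crank '[[0,0,0,-0.6],[0,0,0,-0.9],[0,0,0,-0.9],[0,0,0,-0.9],[0,0,0,-0.9],[0,0,0,-0.9],[0,0,0,-0.9],[0,0,0,-0.9],[0,0,0,-0.9],[0,0,0,-0.9]]'; python3 -m crank '[[0,0,0,-0.9],[0,0,0,-0.9],[0,0,0,-0.5],[0,0,0,0]]'; python3 p.py 384.4 -309.8 55 0.152
```

```text
time_s: 27.5
tool_pos: [578.9, -299.4, 254.7]
eef_rot: [-1.174, 1.221, 1.139]
ft_force: [-0.5, 0.1, -1.0]
gripper_width: 0.381
time_s: 27.9
tool_pos: [578.4, -299.2, 253.9]
eef_rot: [-1.353, 1.105, 1.315]
ft_force: [-0.1, 0.9, 0.2]
gripper_width: 0.385
t 27.9 q [-0.55  0.7   1.49  0.02  0.93 -2.31] tip [ 583.4 -299.5   68. ] xaxis [ 0.027 -0.002 -1.   ] jaw 1.746 F [-0.1  0.9  0.2] w 0.385
world delta [-199.   -10.3  -13. ] spin units total 0.23 j6 approx after ?
in tool axes now (units of 25mm): [0.308 7.919 0.987]
in tool axes after the spin: [0.308 7.94  0.802]
```

```bash
python3 -m crank '[[0,0.7,0.08,0.23],[0,0.95,0.1,0],[0,0.95,0.1,0],[0,0.95,0.1,0],[0,0.95,0.1,0],[0,0.95,0.1,0],[0,0.95,0.1,0],[0,0.8,0.1,0],[0,0.5,0.05,0],[0,0,0,0]]'; python3 p.py 384.4 -309.8 26 0.152
```

```text
time_s: 28.9
tool_pos: [377.6, -305.9, 247.9]
eef_rot: [-1.323, 1.125, 1.286]
ft_force: [0.1, 0.3, -0.7]
gripper_width: 0.378
t 28.9 q [-0.78  0.47  1.94  0.03  0.71 -2.51] tip [ 382.6 -306.3   62. ] xaxis [ 0.027 -0.002 -1.   ] jaw 1.706 F [ 0.1  0.3 -0.7] w 0.378
world delta [  1.8  -3.5 -36. ] spin units total -0.17 j6 approx after ?
in tool axes now (units of 25mm): [ 1.44  -0.015 -0.141]
in tool axes after the spin: [ 1.44  -0.012 -0.142]
```

```bash
python3 -m crank '[[0.5,-0.01,-0.14,-0.17],[0.6,0,0,0],[0.3,0,0,0],[0,0,0,0]]'; python3 p.py 384.4 -309.8 20.5 0.152
```

```text
time_s: 29.3
tool_pos: [381.9, -310.5, 210.4]
eef_rot: [-1.34, 1.115, 1.297]
ft_force: [0.3, -0.1, -0.3]
gripper_width: 0.383
t 29.3 q [-0.78  0.55  1.94  0.03  0.63 -2.53] tip [ 387.3 -311.2   24.5] xaxis [ 0.029 -0.004 -1.   ] jaw 1.725 F [ 0.3 -0.1 -0.3] w 0.383
world delta [-2.9  1.4 -4. ] spin units total 0.02 j6 approx after ?
in tool axes now (units of 25mm): [0.154 0.11  0.073]
in tool axes after the spin: [0.154 0.11  0.073]
```

```bash
python3 -m crank '[[0.06,0.11,0.07,0],[0.05,0,0,0],[0.04,0,0,0],[0,0,0,0]]'; python3 p.py 384.4 -309.8 20 0.152
python3 - <<'E'
from bench import robot
import cv2
s=robot.snapshot("side"); cv2.imwrite("pics/s8.png",cv2.resize(s["pixels"][100:210,340:480,::-1],None,fx=5,fy=5,interpolation=cv2.INTER_CUBIC))
E
```

```text
time_s: 29.7
tool_pos: [379.7, -309.2, 206.5]
eef_rot: [-1.341, 1.115, 1.298]
ft_force: [-0.2, -0.4, -0.2]
gripper_width: 0.384
t 29.7 q [-0.78  0.55  1.95  0.03  0.62 -2.53] tip [ 385.2 -310.    20.6] xaxis [ 0.029 -0.004 -1.   ] jaw 1.726 F [-0.2 -0.4 -0.2] w 0.384
world delta [-0.8  0.2 -0.6] spin units total 0.03 j6 approx after ?
in tool axes now (units of 25mm): [0.024 0.03  0.013]
in tool axes after the spin: [0.024 0.03  0.013]
```

View pics/s8.png

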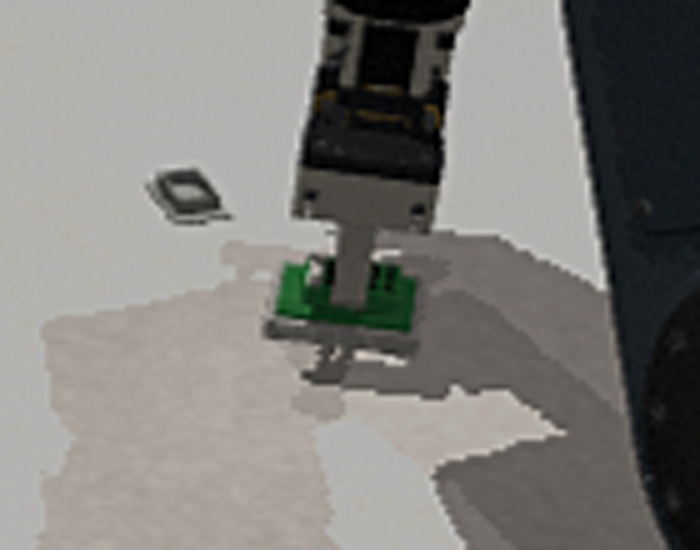

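The green cassette is centred over its panel. I lower it to contact, release and retreat.

```bash
python3 -m crank '[[0.05,0,0,0],[0,0,0,0]]'; python3 p.py; python3 -m crank '[[0,0,0,0],[0,0,0,0],[0,0,0,0]]' 0.55; python3 -m crank '[[-0.4,0,0,0],[-0.8,0,0,0],[-0.9,0,0,0],[-0.9,0,0,0],[-0.9,0,0,0],[-0.9,0,0,0],[0,0,0,0]]'
python3 -m crank '[[0,0.9,0,0],[0,0.9,0,0],[0,0.9,0,0],[0,0.9,0,0],[0,0.9,0,0],[0,0,0,0]]'; python3 p.py
python3 - <<'E'
from bench import robot
import cv2
for n,(a,b,c,d) in {"scene":(130,290,150,450),"side":(130,340,220,430)}.items():
    s=robot.snapshot(n); cv2.imwrite(f"pics/f_{n}.png",cv2.resize(s["pixels"][a:b,c:d,::-1],None,fx=2.66,fy=2.66,interpolation=cv2.INTER_CUBIC))
    cv2.imwrite(f"pics/full_{n}.png",s["pixels"][:,:,::-1])
s=robot.snapshot("wrist"); cv2.imwrite("pics/w9.png",s["pixels"][:,:,::-1])
E
```

```text
time_s: 29.95
tool_pos: [379.8, -309.3, 206.2]
eef_rot: [-1.341, 1.115, 1.297]
ft_force: [-0.1, 0.2, 0.2]
gripper_width: 0.382
t 29.95 q [-0.78  0.55  1.95  0.03  0.62 -2.53] tip [ 385.4 -310.1   20.3] xaxis [ 0.03  -0.004 -1.   ] jaw 1.726 F [-0.1  0.2  0.2] w 0.382
time_s: 30.25
tool_pos: [379.9, -309.4, 206.6]
eef_rot: [-1.342, 1.115, 1.296]
ft_force: [0.5, 0.2, -0.4]
gripper_width: 0.54
time_s: 30.95
tool_pos: [375.8, -308.6, 334.3]
eef_rot: [-1.343, 1.115, 1.296]
ft_force: [0.1, 0.1, -0.6]
gripper_width: 0.55
time_s: 31.55
tool_pos: [260.5, -325.1, 329.3]
eef_rot: [-1.343, 1.114, 1.297]
ft_force: [0.6, 0.1, 0.3]
gripper_width: 0.551
t 31.55 q [-1.01  0.22  2.06  0.03  0.85 -2.76] tip [ 266.2 -325.9  143.4] xaxis [ 0.031 -0.005 -1.   ] jaw 1.728 F [0.6 0.1 0.3] w 0.551
```

View pics/f_scene.png

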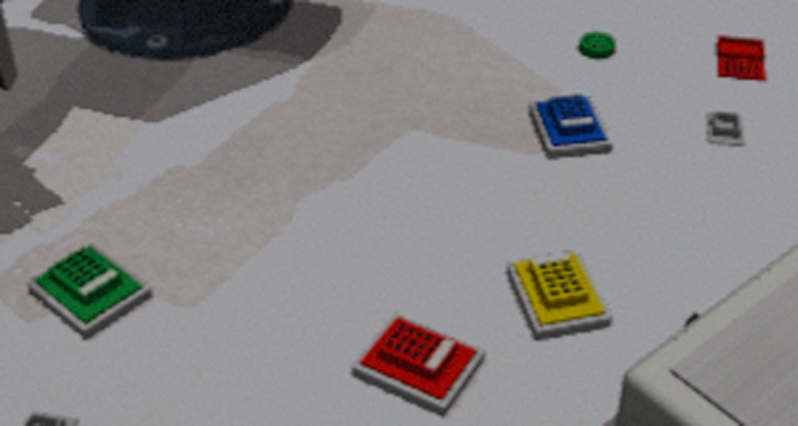

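View pics/f_side.png

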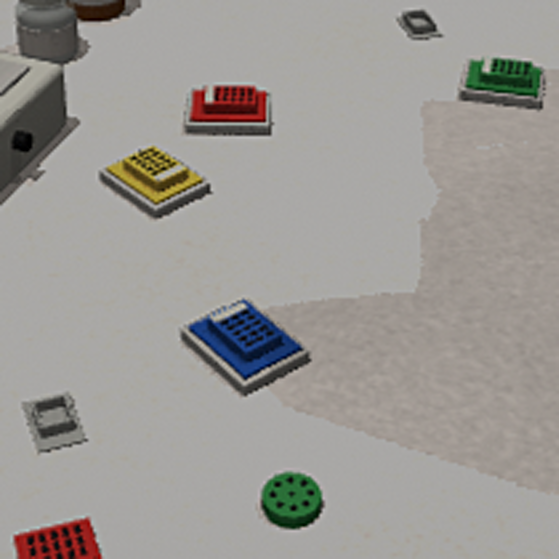

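View pics/w9.png

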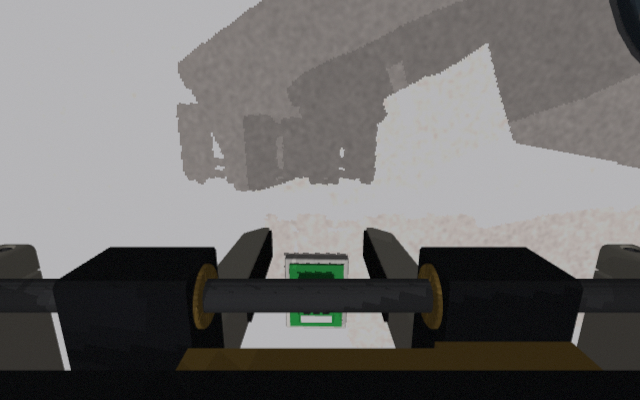

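Run:
```python
from h import *
from bench import robot
B={'red':(628,-149.8,.375),'yellow':(644.7,-11,-.457),'green':(384.4,-309.8,.152),'blue':(482,170.3,-.535)}
out=[]
for n in("scene","side"):
    s=robot.snapshot(n); row=[]
    for c,(x,y,w) in B.items():
        q=proj(s,box(x,y,w,27,27,52,36))[[0,1,3,2]]; m=q.mean(0).round().astype(int)
        u=m-[20,20]; im=np.ascontiguousarray(cv2.resize(s["pixels"][u[1]:u[1]+40,u[0]:u[0]+40,::-1],None,fx=5,fy=5,interpolation=cv2.INTER_CUBIC))
        cv2.polylines(im,[np.round((q+.5-u)*5).astype(np.int32)],True,(255,0,255),1); row.append(im)
    out.append(np.hstack(row))
cv2.imwrite("pics/chk.png",np.vstack(out))
```

```text
(no output)
```

View pics/chk.png

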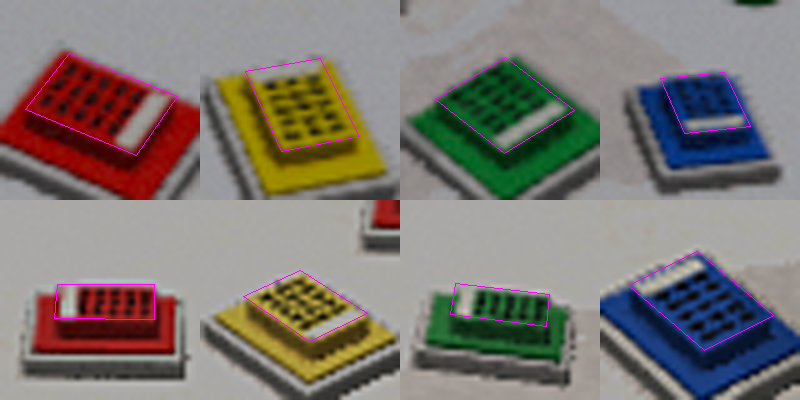

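The magenta outlines mark a perfectly centred cassette at 27 mm top height. They match all four tops in both views to about 1–2 px (5 px here is 1 image px). The capsule and the open cassette look undisturbed, and the arm is clear, so I hand in.

Run:
```python
from h import *
from bench import robot
for n in("scene","side"):
    s=robot.snapshot(n)
    for c,xy in(('red',(515,412)),('green',(394,307))):
        print(n,c,min(((np.hypot(*(ray(s,*cc,12)[:2]-xy)),cc.round(1).tolist(),int(a)) for m,cc,a in blobs(s,c)))) 
print(robot.hand_in())
```

```text
scene red (np.float64(10.25320016620212), [428.1, 151.7], 255)
scene green (np.float64(8.289060844138657), [374.2, 146.8], 100)
side red (np.float64(15.77790395658514), [243.4, 344.1], 1030)
side green (np.float64(7.849310294158194), [329.1, 317.3], 343)
the job is handed in; nothing more can be done
None
```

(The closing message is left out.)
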